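# Put the seasoning set back by the hob in its order

### The arm

A 7-joint arm with a two-finger parallel gripper is mounted at the origin on the work surface. World frame = base frame: x ahead of the robot, y to its left, z up, the work surface at z = 0. Lengths are in m, angles in rad, forces in N, time in s.
With the tool pointing down it reaches from about 0.425 to 0.925 m from the base axis. Payload 6.8 kg.
Tool frame: the origin (TCP) lies on the centre line of the jaws, within the pads' length; the fingertips stand 17 mm ahead of it and the grasp point (between the pads) lies 2 mm behind it; z points along the fingers, x is the direction in which the jaws open and shut, and the axes are right-handed (so a half turn about z gives the same grasp; the last joint's range is limited). The gripper opens to 85 mm and grips with 20 to 120 N. Pads are 22 mm wide; open, the fingers measure 114 mm over their backs; the gripper's body (76 mm by 85 mm) begins 54 mm behind the grasp point. The pads swing forward as they close: fully open they stand 13 mm farther back than shut.
Start: joints at [1.048, 0.477, 0.022, 1.555, -0.011, 1.109, -0.083], TCP at [0.272, -0.618, 0.222] pointing down, gripper open.
Joint ranges: [-2.96, 2.96], [-0.34, 2.1], [-1.41, 1.46], [0.24, 2.44], [-1.37, 4.51], [0.17, 1.92], [-2.96, 2.96]. Speed limits (rad/s): [2.39, 2.39, 3.14, 3.14, 3.14, 3.14, 3.14].

### API

Orientations are given as a rotation vector (axis times angle).
In Python, from bench import r gives the robot as it stands.
- The arm moves only by the tool arm_command, never from a script. Its argument "increments" is a list of rows, each a list of 3 entries, a list of its own where there are three numbers: the shift along the world's x, y, z in m, then the turn, a rotation vector about the world's x, y, z in rad, then the opening in per cent of the stroke, from 0 (shut) to 100 (fully open). A call has 1 to 10 rows; each row is the pose to reach, as a shift and turn from the pose commanded when the call began; what a row does not reach only later rows make up. A row lasts 1/10 s, in which the tool goes at most 50 mm and 8.59 degrees, less where a joint would pass 70% of its speed; a pose out of reach is approached as far as the arm can. A call with a gripper value outside its range is refused whole. The fingers move at their own pace and stop on an object; "newtons" is the grip in N (left out, the last holds). Time passes only in rows, so rows that repeat a pose let the fingers close. It gives the time, the measured TCP pose, the force and the opening at its end, in the units of the state.
- r.get_obs(): the state, without advancing time (a new reading comes with each control period).
- r.grab_frame(name): name is "scene" or "top" or "wrist"; returns the picture (384x512x3 uint8, blue, green, red); there is no depth.
- r.camera_model(name): a dict with "camera_matrix" (3x3 intrinsics, pixels), "camera_from_world" (4x4, takes a point from world to camera coordinates). Camera axes: x right, y down, z forward; pixel columns grow to the right and rows downward; lengths in m; the calibration is good to about 2 mm. A picture is of the moment at which its call begins: read the wrist's pose just before it. camera_model takes no time and is no camera call; for the wrist camera it gives the pose at the moment of the call.
- r.hand_in(): hands the job in, once; it reports no verdict.
The state is a dict: "clock": time; "joints": joint angles; "qvel": joint speeds; "tau": joint torques, N m; "tcp_pos": TCP position; "orientation": TCP orientation; "contact_force": force on the tool from outside, world axes, zero at the start; "moment": the same for the moment, N m; "grip_width": finger opening in m.
Only numpy, scipy, OpenCV 4.12 (cv2) and the standard library are available. Lean on these libraries where they do the work, as an engineer would, in place of code of your own. Each camera call takes 0.05 s, during which the arm holds its last target. There are 200 camera calls.

### The job

The meal is over: move the pepper mill, the shaker, the square tin and the ceramic jar from the wooden serving board to the wire rack, one in each bay, so that they stand there in the same order from left to right as they stand on the board now. Set each one down upright and gently, knock nothing over, and leave everything else on the counter where it is.

Things in the scene. Friction and masses are not known exactly. Their poses are not given: they have to be found in the camera images.
- mill: Small turned pepper mill of dark wood with a steel ball on top, 90 mm tall; foot 46 mm across, stem 38 mm, head 40 mm across from 52 to 72 mm above the underside (a good place to grip: 55 mm up). About 0.12 kg. Origin at the centre of its underside, z up. Loose; at the start it stands upright in its ring cup.
- shaker: Brushed steel shaker with a low domed, perforated top, a plain cylinder 44 mm across, 80 mm tall (straight side up to 62 mm; grip about 48 mm up). About 0.11 kg. Origin at the centre of its underside, z up. Loose; at the start it stands upright in its ring cup.
- tin: Square white tin with a flat aluminium lid, 44 x 44 mm, 76 mm tall, straight sides all the way (grip about 48 mm up, on two opposite flat sides; its x and y axes are normal to the sides; it stands somewhat turned in its cup). About 0.13 kg. Origin at the centre of its underside, z up. Loose; at the start it stands upright in its ring cup.
- crock: Squat white ceramic jar with a lid and a small round knob, 50 mm across, straight side up to 54 mm, 72 mm tall over the knob (grip about 46 mm up). About 0.16 kg. Origin at the centre of its underside, z up. Loose; at the start it stands upright in its ring cup.
- serving_board: Fixed wooden board, 96 x 330 mm, 12 mm thick, beside the wire rack (left or right of it): four ring cups on top in a row, at y = +111, +37, -37, -111 mm (+y end = left seen from the robot, x away from it). Low bow handles at its ends, tops 29 mm up. Turned up to 0.3 rad. Origin: centre of underside.
- wire_rack: Fixed dark wire rack, 88 x 301 mm, empty at the start: four bays in a row, centres at x = 0, y = +111, +37, -37, -111 mm (+y end = left seen from the robot, x away from it). Bay floor 12 mm, tops of the 5 mm wires around and between the bays 36.5 mm above the underside. Clear room per bay 69 mm along y, 78 mm along x. Turned up to 0.3 rad. Origin: centre of underside.
- cup_mill: Fixed steel ring, outer diameter 71, inner 66, height 10 mm, on the serving board: the cup in which the pepper mill stands at the start. The four cups are alike and never move; this tells which place the container came from. Origin: ring centre at the level of the board's top (the floor on which the container stands).
- cup_shaker: Fixed steel ring, outer diameter 71, inner 66, height 10 mm, on the serving board: the cup in which the steel shaker stands at the start. The four cups are alike and never move; this tells which place the container came from. Origin: ring centre at the level of the board's top (the floor on which the container stands).
- cup_tin: Fixed steel ring, outer diameter 71, inner 66, height 10 mm, on the serving board: the cup in which the square tin stands at the start. The four cups are alike and never move; this tells which place the container came from. Origin: ring centre at the level of the board's top (the floor on which the container stands).
- cup_crock: Fixed steel ring, outer diameter 71, inner 66, height 10 mm, on the serving board: the cup in which the ceramic jar stands at the start. The four cups are alike and never move; this tells which place the container came from. Origin: ring centre at the level of the board's top (the floor on which the container stands).
- timer: Round kitchen timer with a dial, 52 mm across, 36 mm tall, standing between the board and the rack. Bystander, loose: leave it alone. Origin at the centre of its underside.
- spoon_rest: Blue ceramic spoon rest, 87 mm across, with a wooden spoon whose handle sticks out 120 mm from its centre, 33 mm high. Bystander, loose: leave it alone. Origin at the centre of its underside.
- tea_glass: Empty waisted tea glass on a saucer, one body, 96 mm across, 82 mm tall. Bystander, loose: leave it alone. Origin at the centre of its underside.
- sugar_bowl: Small blue ceramic bowl of lump sugar, 90 mm across, 48 mm tall. Bystander, loose: leave it alone. Origin at the centre of its underside.

How it is judged:
By the outcome, as a careful person would: the job done as asked, in the order asked, and still so for the second after the job is handed in, with the robot touching nothing.
It also fails if it takes over 99 s, if anything falls off the work surface, if the arm or the gripper's body presses on something with over 40 N, if the wrist force passes 120 N, or if a joint passes its speed limit or range.

## Working session

There is one attempt and no reset: what is moved stays moved. The work goes in short steps, Python scripts to look and compute and a tool call to move; the robot and the scene stay as the last step left them, time stands still between calls to the robot, and variables do not carry over. Pictures are saved under pics/ and viewed, about 12 in all and at most 16, crops included, and the job is handed in when it is done.

Besides the shell and the picture viewer there is one more tool, called as a command line: name --argument value ..., lists and objects as JSON in quotes. arm_command: Moves the arm, as the interface text tells. Its arguments: {"type":"object","properties":{"increments":{"type":"array","items":{"type":"array"}},"newtons":{"type":"number"}},"required":["increments"]}

```bash
ls; mkdir -p pics
python3 - <<'E'
from bench import r
import cv2, numpy as np
np.set_printoptions(precision=4,suppress=True)
for n in("scene","top"):
    f=r.grab_frame(n); cv2.imwrite(f"pics/{n}0.png",f); m=r.camera_model(n); print(n,m["camera_matrix"],m["camera_from_world"])
print(r.get_obs())
E
```

```text
pics
scene [[474.108    0.     263.8722]
 [  0.     474.108  191.1978]
 [  0.       0.       1.    ]] [[-0.4664  0.8846  0.0021  0.2211]
 [ 0.5274  0.2799 -0.8022 -0.2335]
 [-0.7102 -0.373  -0.5971  1.4853]
 [ 0.      0.      0.      1.    ]]
top [[389.8838   0.     256.0159]
 [  0.     389.8838 187.5691]
 [  0.       0.       1.    ]] [[ 0.0133 -0.9999  0.009  -0.0207]
 [-0.9886 -0.0145 -0.1502  0.5079]
 [ 0.1503 -0.0069 -0.9886  0.8609]
 [ 0.      0.      0.      1.    ]]
{'clock': 0.1, 'joints': array([ 1.0479,  0.4777,  0.0224,  1.5564, -0.0115,  1.1093, -0.0831]), 'qvel': array([ 0.001 , -0.0002,  0.0001, -0.0021, -0.0007, -0.0007, -0.001 ]), 'tau': array([  0.0043, -59.7765,   1.614 , -28.1953,   0.0129,   0.005 ,
         0.    ]), 'tcp_pos': array([ 0.2718, -0.6173,  0.2213]), 'orientation': array([-2.6306,  1.716 ,  0.0023]), 'contact_force': array([0.0656, 0.2475, 0.5773]), 'moment': array([ 0.0527,  0.0447, -0.027 ]), 'grip_width': 0.08517154554255205}
```

View pics/top0.png

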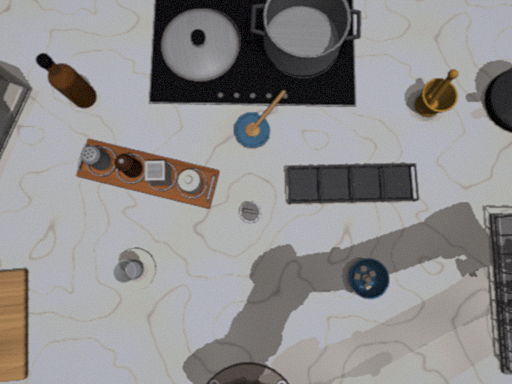

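View pics/scene0.png

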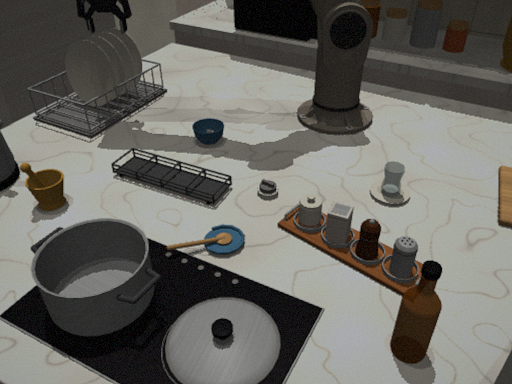

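Top view: board at left centred about (148,173), and from left to right the order is shaker (92,157), mill (128,165), tin (156,171), crock (190,181). The rack is empty at about (351,183) and the timer is at (249,212). The scene view confirms this order.

```bash
cat > h.py <<'E'
from bench import r
import cv2, numpy as np
np.set_printoptions(precision=4,suppress=True)
def ray(m,uv,z):
    K,T=m["camera_matrix"],m["camera_from_world"]; R,t=T[:3,:3],T[:3,3]
    uv=np.atleast_2d(np.float64(uv)); d=np.c_[uv,np.ones(len(uv))]@np.linalg.inv(K).T@R
    c=-R.T@t; return c+d*((z-c[2])/d[:,2])[:,None]
def proj(m,p):
    K,T=m["camera_matrix"],m["camera_from_world"]
    q=(np.atleast_2d(p)@T[:3,:3].T+T[:3,3])@K.T; return q[:,:2]/q[:,2:]
E
python3 - <<'E'
from h import *
f=cv2.imread("pics/top0.png"); m=r.camera_model("top"); hsv=cv2.cvtColor(f,cv2.COLOR_BGR2HSV)
b=cv2.inRange(hsv,(3,110,60),(20,255,255)); b[:130]=0;b[215:]=0;b[:,:60]=0;b[:,225:]=0
k=cv2.inRange(f.max(2),0,75); k[:155]=0;k[215:]=0;k[:,:275]=0;k[:,430:]=0
for n,M,z in(("board",b,.012),("rack",k,.0365)):
    c=np.vstack(cv2.findContours(M,0,2)[0]).reshape(-1,2)
    w=ray(m,cv2.convexHull(c).reshape(-1,2),z)[:,:2]
    print(n,cv2.minAreaRect(np.float32(w)), cv2.minAreaRect(c))
# object tops
for n,uv,z in(("shaker",(90,156),.09),("mill",(122,161),.1),("tin",(156,171),.088),("crock",(190,181),.084),("timer",(249,212),.036),("glass",(133,267),.04),("spoon",(252,130),.02)):
    print(n,ray(m,uv,z))
v=np.hstack([cv2.resize(f[130:220,60:230],None,fx=4.4,fy=4.4,interpolation=2)])
w=cv2.resize(f[150:230,235:430],None,fx=3.8,fy=3.8,interpolation=2)
o=np.zeros((v.shape[0]+w.shape[0],max(v.shape[1],w.shape[1]),3),np.uint8);o[:v.shape[0],:v.shape[1]]=v;o[v.shape[0]:,:w.shape[1]]=w
s=min(1,600/o.shape[0],800/o.shape[1]);cv2.imwrite("pics/top_zoom.png",cv2.resize(o,None,fx=s,fy=s));print(s)
E
```

```text
board ((0.5437785983085632, 0.24492821097373962), (0.32546889781951904, 0.09275966882705688), 77.04890441894531) ((147.40335083007812, 172.8946990966797), (136.71505737304688, 38.812252044677734), 13.760785102844238)
rack ((0.5228394865989685, -0.23560497164726257), (0.08787615597248077, 0.30055585503578186), 2.0446035861968994) ((351.8717346191406, 182.9708251953125), (37.37451934814453, 129.6727752685547), 88.78113555908203)
shaker [[0.5649 0.3515 0.09  ]]
mill [[0.5527 0.2775 0.1   ]]
tin [[0.5341 0.206  0.088 ]]
crock [[0.5137 0.1316 0.084 ]]
timer [[0.4517 0.0017 0.036 ]]
glass [[0.325 0.258 0.04 ]]
spoon [[ 0.651  -0.0022  0.02  ]]
0.8571428571428571
```

View pics/top_zoom.png

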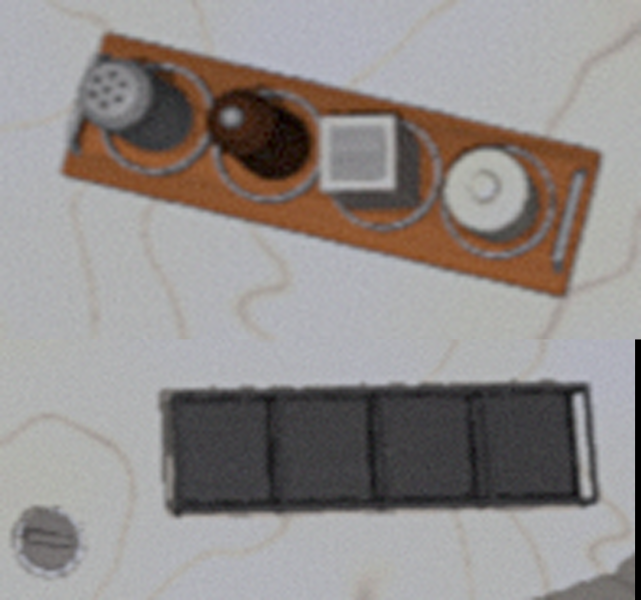

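Order left to right is shaker, mill, tin, crock. I'll work from the right (crock first) so nothing is carried over another container. First I move above the board with the jaws across the row.

arm_command --increments '[[[0.02,0.03,0.0],[0,0,0.04],100],[[0.05,0.07,0.01],[0,0,0.1],100],[[0.08,0.11,0.02],[0,0,0.18],100],[[0.11,0.15,0.03],[0,0,0.26],100],[[0.14,0.19,0.03],[0,0,0.34],100],[[0.17,0.23,0.03],[0,0,0.42],100],[[0.2,0.28,0.03],[0,0,0.5],100],[[0.22,0.32,0.03],[0,0,0.58],100],[[0.235,0.36,0.03],[0,0,0.66],100],[[0.245,0.4,0.03],[0,0,0.74],100]]' --newtons 30

```text
clock: 1.1
tcp_pos: [0.5181, -0.2147, 0.2519]
orientation: [-3.075, 0.64, 0.0]
contact_force: [0.6, 0.1, 0.1]
grip_width: 0.0854
```

arm_command --increments '[[[0.0,0.04,0.0],[0,0,0.05],100],[[0.0,0.085,0.0],[0,0,0.1],100],[[0.0,0.13,0.0],[0,0,0.15],100],[[0.0,0.175,0.0],[0,0,0.19],100],[[0.0,0.22,0.0],[0,0,0.19],100],[[0.0,0.265,0.0],[0,0,0.19],100],[[0.0,0.31,0.0],[0,0,0.19],100],[[0.0,0.335,0.0],[0,0,0.19],100],[[0.0,0.35,0.0],[0,0,0.19],100],[[0.0,0.35,0.0],[0,0,0.19],100]]'

```text
clock: 2.1
tcp_pos: [0.5163, 0.135, 0.252]
orientation: [-3.121, 0.347, 0.001]
contact_force: [-1.2, 0.7, 0.8]
grip_width: 0.0855
```

Run:
```python
from h import *
o=r.get_obs(); m=r.camera_model("wrist"); f=r.grab_frame("wrist"); cv2.imwrite("pics/w1.png",f)
import pickle; pickle.dump(m,open("w1.pkl","wb"))
print(o["tcp_pos"],o["orientation"],o["joints"],o["clock"],m["camera_matrix"],m["camera_from_world"])
b=np.array([.5438,.2449]); R=lambda a:np.array([[np.cos(a),-np.sin(a)],[np.sin(a),np.cos(a)]])
c=np.array([b+R(-.226)@[0,y] for y in(.111,.037,-.037,-.111)]); print(c); print(proj(m,np.c_[c,[.012]*4]))
```

```text
[0.5163 0.135  0.252 ] [-3.1213  0.347   0.0011] [ 0.081   0.2619 -0.537   1.8289  0.1485  1.091  -0.7313] 2.1 [[320.7132   0.     255.6975]
 [  0.     320.7132 193.1529]
 [  0.       0.       1.    ]] [[ 0.9756 -0.2194 -0.0003 -0.4746]
 [-0.2091 -0.9303  0.3014  0.1859]
 [-0.0664 -0.294  -0.9535  0.4812]
 [ 0.      0.      0.      1.    ]]
[[0.5687 0.3531]
 [0.5521 0.281 ]
 [0.5355 0.2088]
 [0.5189 0.1367]]
[[258.3207 -58.8664]
 [257.8312  21.7388]
 [257.4004  92.6992]
 [257.0181 155.6483]]
```

View pics/w1.png

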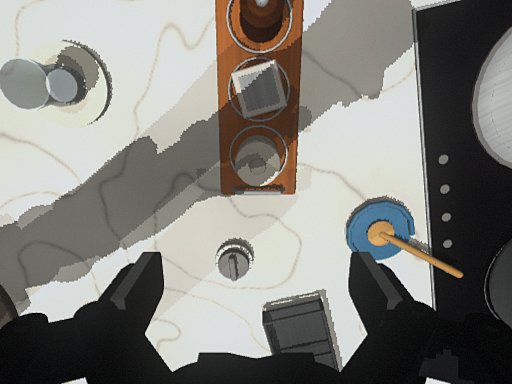

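The wrist view shows the crock cup ring at about (258,155), the tin at (259,88) turned, and the mill at (262,10), all within about 3 px of my predictions. I'll zoom in to read the crock and tin.

Run:
```python
from h import *
f=cv2.imread("pics/w1.png")
cv2.imwrite("pics/w1z.png",cv2.resize(f[0:200,200:320],None,fx=3,fy=3,interpolation=2))
```

```text
(no output)
```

View pics/w1z.png

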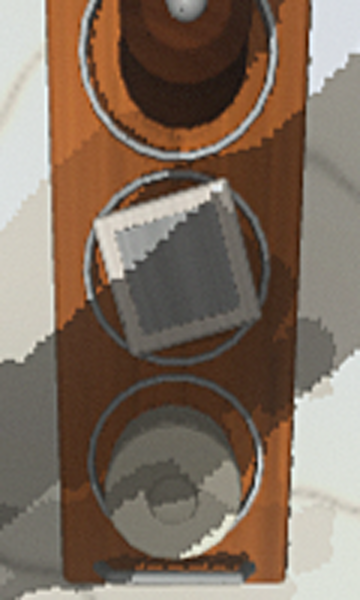

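Crop (3×, origin (200,0)): crock ring centre at (176,457), its knob at (173,500). The tin lid corners are (88,217), (222,180), (261,315), (133,353), and the tin ring centre is (178,266).

Run:
```python
from h import *
import pickle; m=pickle.load(open("w1.pkl","rb"))
q=lambda p:np.atleast_2d(np.float64(p))/3+[200,0]
print("rings",ray(m,q([(176.5,457),(178,266)]),.022)[:,:2])
print("crock knob",ray(m,q((173,500)),.082)[:,:2], "lid l/r",ray(m,q([(105,485),(242,485)]),.066)[:,:2])
t=ray(m,q([(88,217),(222,180),(261,315),(133,353)]),.088)[:,:2]
e=np.roll(t,-1,0)-t; print("tin",t.mean(0),np.linalg.norm(e,axis=1),np.degrees(np.arctan2(e[:,1],e[:,0])))
print("mill knob",ray(m,q((183,7)),.1)[:,:2])
```

```text
rings [[0.5223 0.142 ]
 [0.5385 0.2126]]
crock knob [[0.5198 0.1386]] lid l/r [[0.4966 0.1457]
 [0.5442 0.135 ]]
tin [0.537  0.2119] [0.0422 0.0416 0.0422 0.0428] [   1.7425  -84.4754 -176.561    95.4989]
mill knob [[0.5537 0.2786]]
```

The wrist and top cameras disagree by 3–5 mm. I'll descend above the crock and check from near.

arm_command --increments '[[[0.0005,0.0005,-0.03],[0,0,0],100],[[0.001,0.001,-0.06],[0,0,0],100],[[0.0015,0.0015,-0.09],[0,0,0],100],[[0.002,0.002,-0.12],[0,0,0],100],[[0.002,0.002,-0.13],[0,0,0],100],[[0.002,0.002,-0.13],[0,0,0],100]]'

```text
clock: 2.75
tcp_pos: [0.5182, 0.1325, 0.121]
orientation: [3.12, -0.356, -0.005]
contact_force: [1.2, 0.6, -0.4]
grip_width: 0.0854
```

```bash
cat >> h.py <<'E'
def shot(name,z=None):
    import pickle
    o=r.get_obs(); m=r.camera_model("wrist"); f=r.grab_frame("wrist"); cv2.imwrite(f"pics/{name}.png",f); pickle.dump(m,open(name+".pkl","wb"))
    print(o["tcp_pos"],o["orientation"],o["joints"],o["clock"],o["grip_width"])
    if z: print("tcp line at z",z,proj(m,np.r_[o["tcp_pos"][:2],z]))
    return o,m,f
E
python3 - <<'E'
from h import *
o,m,f=shot("w2",.082)
E
```

```text
[0.5182 0.1325 0.121 ] [ 3.1196 -0.3564 -0.0045] [ 0.0318  0.4197 -0.4943  1.9545  0.264   0.8338 -0.8333] 2.75 0.08537221390097115
tcp line at z 0.082 [[254.9166 219.0316]]
```

View pics/w2.png

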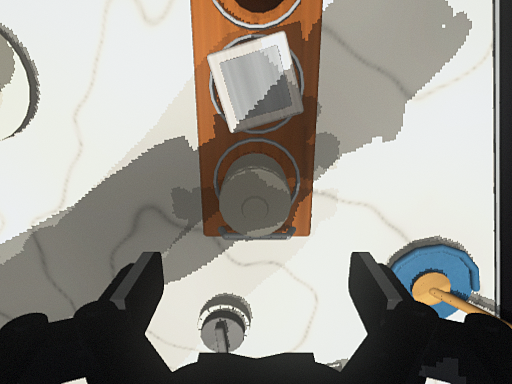

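The crock knob is at (254,209), its ring centre at about (256,180), and the tin lid corners at about (207,55), (286,31), (302,112), (231,133). The TCP projects to (255,219) at knob height, so the knob is about 10 px to +y.

Run:
```python
from h import *
import pickle; m=pickle.load(open("w2.pkl","rb"))
print(ray(m,(254,209),.084)[:,:2],"ring",ray(m,(256,178.5),.022)[:,:2], "lid",ray(m,[(217,195),(292,195)],.066)[:,:2])
t=ray(m,[(207,55),(286,31),(302,112),(231,133)],.088)[:,:2]
e=np.roll(t,-1,0)-t; print("tin",t.mean(0),np.linalg.norm(e,axis=1),np.degrees(np.arctan2(e[:,1],e[:,0])))
print(r.get_obs()["tcp_pos"])
```

```text
[[0.5194 0.14  ]] ring [[0.5212 0.1426]] lid [[0.4957 0.1489]
 [0.5449 0.1375]]
tin [0.5374 0.2113] [0.0429 0.0419 0.0413 0.0424] [   2.431   -89.1372 -176.7894   93.0071]
[0.5192 0.1333 0.1224]
```

arm_command --increments '[[[0.0,0.003,-0.005],[0,0,0],100],[[0.0,0.0055,-0.02],[0,0,0],100],[[0.0,0.0055,-0.04],[0,0,0],100],[[0.0,0.0055,-0.06],[0,0,0],100],[[0.0,0.0055,-0.066],[0,0,0],100],[[0.0,0.0055,-0.066],[0,0,0],100],[[0.0,0.0055,-0.066],[0,0,0],30],[[0.0,0.0055,-0.066],[0,0,0],30],[[0.0,0.0055,-0.066],[0,0,0],30],[[0.0,0.0055,-0.066],[0,0,0],30]]' --newtons 30

```text
clock: 3.8
tcp_pos: [0.5198, 0.1401, 0.0574]
orientation: [-3.121, 0.354, -0.003]
contact_force: [-0.5, -0.4, 4.8]
grip_width: 0.0466
```

arm_command --increments '[[[0.0,0.0,0.0],[0,0,0],30],[[0.0,0.0,0.0],[0,0,0],30],[[0.0,0.0,0.005],[0,0,0],30],[[0.0,0.0,0.01],[0,0,0],30],[[0.0,0.0,0.01],[0,0,0],30]]'

```text
clock: 4.3
tcp_pos: [0.5195, 0.1398, 0.067]
orientation: [-3.121, 0.355, -0.002]
contact_force: [-0.7, 0.8, -1.9]
grip_width: 0.0466
```

Run:
```python
from h import *
o,m,f=shot("w3",.09); print(o["contact_force"])
s=r.grab_frame("scene"); cv2.imwrite("pics/w3s.png",np.hstack([cv2.resize(f,(512,384)),cv2.resize(s[160:300,260:440],None,fx=1.6,fy=384/140)]))
```

```text
[0.5195 0.1398 0.067 ] [-3.121   0.3546 -0.0019] [-0.0117  0.4998 -0.4614  1.9857  0.3272  0.7268 -0.8975] 4.3 0.04657579391656521
tcp line at z 0.09 [[254.4819 271.1195]]
[-0.7242  0.8089 -1.9355]
```

View pics/w3s.png

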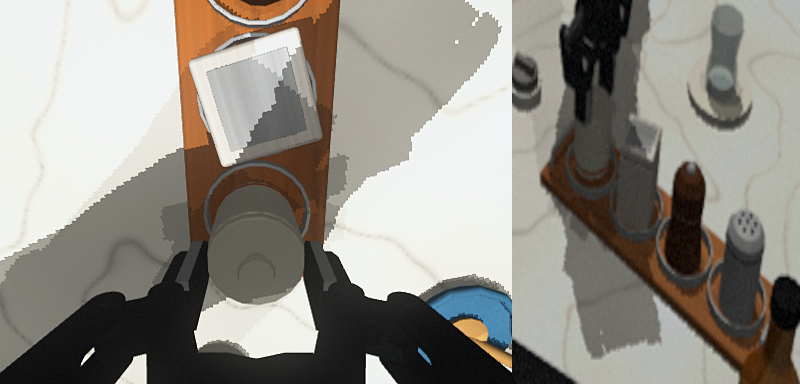

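The knob is at (255,270) against the TCP projection (254,271), so the crock is centred, upright and lifting free. Now carrying it to above the right end of the rack.

arm_command --increments '[[[0.0,0.0,0.01],[0,0,0],30],[[0.0,0.0,0.03],[0,0,0],30],[[0.0,0.0,0.06],[0,0,0],30],[[0.0,-0.005,0.09],[0,0,0.02],30],[[0.0,-0.02,0.11],[0,0,0.05],30],[[0.0,-0.045,0.114],[0,0,0.09],30],[[0.0,-0.075,0.114],[0,0,0.14],30],[[0.0,-0.11,0.114],[0,0,0.18],30],[[0.0,-0.145,0.114],[0,0,0.22],30],[[0.0,-0.18,0.114],[0,0,0.262],30]]'

```text
clock: 5.4
tcp_pos: [0.5188, -0.0416, 0.1808]
orientation: [3.141, 0.06, 0.0]
contact_force: [0.3, -0.4, -0.9]
grip_width: 0.0471
```

arm_command --increments '[[[0.0,-0.035,0.0],[0,0,0],30],[[0.0,-0.07,0.0],[0,0,0],30],[[0.002,-0.105,0.0],[0,0,0],30],[[0.004,-0.14,0.0],[0,0,0],30],[[0.006,-0.175,0.0],[0,0,0],30],[[0.008,-0.21,0.0],[0,0,0],30],[[0.009,-0.245,0.0],[0,0,0],30],[[0.009,-0.275,0.0],[0,0,0],30],[[0.009,-0.295,0.0],[0,0,0],30],[[0.009,-0.3065,0.0],[0,0,0],30]]'

```text
clock: 6.4
tcp_pos: [0.5275, -0.3485, 0.1803]
orientation: [3.141, 0.054, -0.0]
contact_force: [0.2, 0.3, -1.5]
grip_width: 0.0463
```

Run:
```python
from h import *
o,m,f=shot("w4",.012)
b=np.array([.5228,-.2356]); a=.035
c=np.array([b+np.array([-np.sin(a),np.cos(a)])*y for y in(.111,.037,-.037,-.111)]); print(c); print(proj(m,np.c_[c,[.0365]*4]))
```

```text
[ 0.5275 -0.3485  0.1803] [ 3.1411  0.0536 -0.0003] [ 0.7647  0.4757 -0.3791  1.6835  0.2003  1.0209  0.3527] 6.4 0.04631370856278139
tcp line at z 0.012 [[255.0926 170.9005]]
[[ 0.5189 -0.1247]
 [ 0.5215 -0.1986]
 [ 0.5241 -0.2726]
 [ 0.5267 -0.3465]]
[[ 253.5884 -117.596 ]
 [ 253.8324   -3.2023]
 [ 254.0376   92.9643]
 [ 254.2125  174.9387]]
```

View pics/w4.png

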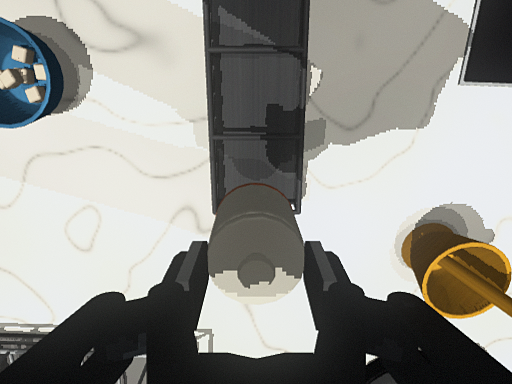

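The crock is held centred above the rack's right end. Divider wires are seen at rows 50 and 137, and the rack sides near columns 210 and 305. I'll measure the rack from this closer view.

Run:
```python
from h import *
import pickle; m=pickle.load(open("w4.pkl","rb")); f=cv2.imread("pics/w4.png")
print("dividers",ray(m,[(257,50),(258,137)],.034)[:,:2])
b=np.array([.5228,-.2356]); ey=np.array([-np.sin(.035),np.cos(.035)])
print("pred div",b,b-ey*.074,"end",b-ey*.1505, "px",proj(m,[[*b,.034],[*(b-ey*.074),.034]]))
cv2.imwrite("pics/w4z.png",cv2.resize(f[0:225,190:330],None,fx=2.6,fy=2.6,interpolation=2))
```

```text
dividers [[ 0.5255 -0.2376]
 [ 0.529  -0.3111]]
pred div [ 0.5228 -0.2356] [ 0.5254 -0.3096] end [ 0.5281 -0.386 ] px [[253.9536  47.2656]
 [254.1401 135.1645]]
```

View pics/w4z.png

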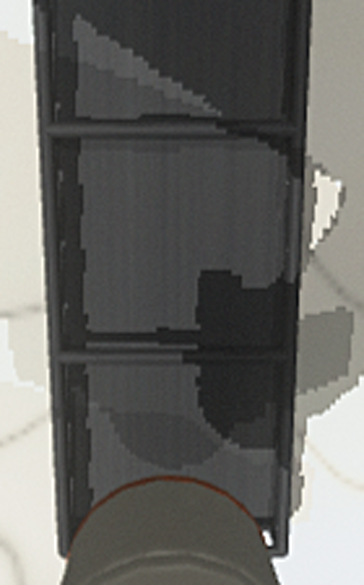

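The rack measured from here agrees with the top view within about 2–3 mm (bay 4 ≈ (0.529, −0.348)). Lowering.

arm_command --increments '[[[0.0005,-0.0005,-0.01],[0,0,0],30],[[0.0005,-0.0005,-0.03],[0,0,0],30],[[0.0005,-0.0005,-0.055],[0,0,0],30],[[0.0005,-0.0005,-0.08],[0,0,0],30],[[0.0005,-0.0005,-0.1],[0,0,0],30],[[0.0005,-0.0005,-0.112],[0,0,0],30],[[0.0005,-0.0005,-0.117],[0,0,0],30],[[0.0005,-0.0005,-0.12],[0,0,0],30],[[0.0005,-0.0005,-0.122],[0,0,0],30],[[0.0005,-0.0005,-0.123],[0,0,0],30]]'

```text
clock: 7.45
tcp_pos: [0.5291, -0.3475, 0.0579]
orientation: [3.14, 0.056, 0.002]
contact_force: [-0.8, 1.1, -1.8]
grip_width: 0.0466
```

arm_command --increments '[[[0.0,0.0,-0.0005],[0,0,0],30],[[0.0,0.0,-0.001],[0,0,0],30],[[0.0,0.0,-0.001],[0,0,0],30]]'

```text
clock: 7.75
tcp_pos: [0.529, -0.3477, 0.0575]
orientation: [3.14, 0.056, 0.002]
contact_force: [-2.1, 1.4, 4.8]
grip_width: 0.0466
```

Contact is felt (+4.8 N), the same as at pick. Releasing and rising.

arm_command --increments '[[[0.0,0.0,0.0],[0,0,0],70],[[0.0,0.0,0.0],[0,0,0],85],[[0.0,0.0,0.0],[0,0,0],100],[[0.0,0.0,0.0],[0,0,0],100],[[0.0,0.0,0.015],[0,0,0],100],[[0.0,0.0,0.04],[0,0,0],100],[[0.0,0.0,0.08],[0,0,0],100],[[0.0,0.0,0.12],[0,0,0],100],[[0.0,0.03,0.144],[0,0,0],100],[[0.0,0.07,0.144],[0,0,0],100]]'

```text
clock: 8.75
tcp_pos: [0.5307, -0.2797, 0.2057]
orientation: [3.136, 0.049, 0.012]
contact_force: [1.3, 0.7, -0.4]
grip_width: 0.0854
```

Run:
```python
from h import *
s=r.grab_frame("scene"); t=r.grab_frame("top")
cv2.imwrite("pics/s5.png",np.hstack([cv2.resize(s[100:240,60:280],None,fx=1.8,fy=2.2),cv2.resize(t[140:220,270:430],None,fx=2.3,fy=308/80)]))
```

```text
(no output)
```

View pics/s5.png

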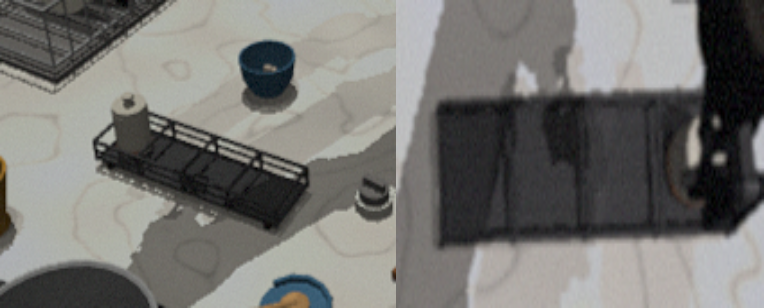

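The crock stands upright in the right bay. Next the tin at about (0.537, 0.2115), yaw about 3°, which the present jaw yaw (2°) nearly matches.

arm_command --increments '[[[0.0,0.04,0.0],[0,0,0.01],100],[[0.0,0.085,0.0],[0,0,0.01],100],[[0.0,0.13,0.0],[0,0,0.01],100],[[0.0,0.175,0.0],[0,0,0.01],100],[[0.0,0.22,0.0],[0,0,0.01],100],[[0.002,0.265,0.0],[0,0,0.01],100],[[0.004,0.31,0.0],[0,0,0.01],100],[[0.006,0.355,0.0],[0,0,0.01],100],[[0.008,0.4,0.0],[0,0,0.01],100],[[0.0085,0.44,0.0],[0,0,0.01],100]]'

```text
clock: 9.85
tcp_pos: [0.537, 0.165, 0.2012]
orientation: [-3.14, -0.074, -0.002]
contact_force: [0.0, 0.4, 0.3]
grip_width: 0.0854
```

arm_command --increments '[[[0.0,0.025,0.0],[0,0,0],100],[[0.0,0.04,0.0],[0,0,0],100],[[0.0,0.049,0.0],[0,0,0],100],[[0.0,0.049,-0.02],[0,0,0],100],[[0.0,0.049,-0.045],[0,0,0],100],[[0.0,0.049,-0.065],[0,0,0],100],[[0.0,0.049,-0.075],[0,0,0],100],[[0.0,0.049,-0.075],[0,0,0],100]]'

```text
clock: 10.65
tcp_pos: [0.5366, 0.21, 0.1241]
orientation: [3.139, 0.07, -0.004]
contact_force: [0.3, 0.4, 0.6]
grip_width: 0.0853
```

Run:
```python
from h import *
o,m,f=shot("w6",.088)
cv2.imwrite("pics/w6z.png",cv2.resize(f[0:290,150:370],None,fx=2,fy=2,interpolation=2))
```

```text
[0.5366 0.21   0.1241] [ 3.1393  0.0696 -0.0036] [-0.0495  0.4899 -0.56    1.8533  0.3267  0.8935 -0.7205] 10.65 0.08528990719270754
tcp line at z 0.088 [[254.9205 220.6273]]
```

View pics/w6z.png

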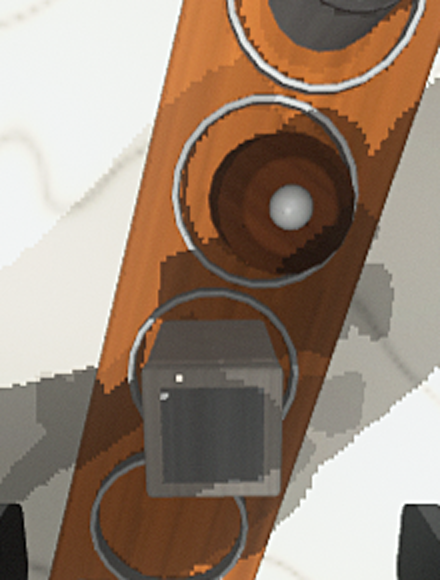

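Crop (2×, origin (150,0)): the tin lid centre is at (212,430) and its sides are parallel to the jaws. The mill's steel ball is at (291,207) and its ring centre at (265,191).

Run:
```python
from h import *
import pickle; m=pickle.load(open("w6.pkl","rb")); q=lambda p:np.atleast_2d(np.float64(p))/2+[150,0]
print("tin",ray(m,q([(144,365),(278,365),(280,492),(147,496)]),.088)[:,:2].mean(0))
print("mill",ray(m,q((291,208)),.096)[:,:2],"ring",ray(m,q((265.5,191)),.022)[:,:2], "shaker ring low edge",ray(m,q((325,92)),.022)[:,:2])
```

```text
tin [0.5372 0.2133]
mill [[0.5553 0.2818]] ring [[0.554  0.2851]] shaker ring low edge [[0.573  0.3201]]
```

arm_command --increments '[[[0.0,0.0015,-0.01],[0,0,0],100],[[0.0,0.0015,-0.03],[0,0,0],100],[[0.0,0.0015,-0.05],[0,0,0],100],[[0.0,0.0015,-0.063],[0,0,0],100],[[0.0,0.0015,-0.067],[0,0,0],100],[[0.0,0.0015,-0.067],[0,0,0],60],[[0.0,0.0015,-0.067],[0,0,0],25],[[0.0,0.0015,-0.067],[0,0,0],25],[[0.0,0.0015,-0.067],[0,0,0],25],[[0.0,0.0015,-0.067],[0,0,0],25]]' --newtons 30

```text
clock: 11.7
tcp_pos: [0.5376, 0.2136, 0.0593]
orientation: [-3.14, -0.072, -0.002]
contact_force: [-2.2, 0.5, 6.8]
grip_width: 0.0435
```

arm_command --increments '[[[0.0,0.0,0.0],[0,0,0],25],[[0.0,0.0,0.0],[0,0,0],25],[[0.0,0.0,0.005],[0,0,0],25],[[0.0,0.0,0.02],[0,0,0],25],[[0.0,0.0,0.05],[0,0,0],25],[[0.0,0.0,0.08],[0,0,0],25],[[0.0,0.0,0.105],[0,0,0],25],[[0.0,-0.01,0.12],[0,0,0],25],[[0.0,-0.03,0.122],[0,0,0],25],[[0.0,-0.06,0.122],[0,0,0],25]]'

```text
clock: 12.7
tcp_pos: [0.537, 0.1536, 0.1814]
orientation: [-3.14, -0.076, -0.002]
contact_force: [0.1, -1.0, -2.1]
grip_width: 0.0434
```

arm_command --increments '[[[0.0,-0.04,0.0],[0,0,0],25],[[0.0,-0.08,0.0],[0,0,0],25],[[-0.002,-0.12,0.0],[0,0,0],25],[[-0.004,-0.16,0.0],[0,0,-0.01],25],[[-0.006,-0.2,0.0],[0,0,-0.01],25],[[-0.008,-0.24,0.0],[0,0,-0.01],25],[[-0.01,-0.28,0.0],[0,0,-0.01],25],[[-0.0115,-0.32,0.0],[0,0,-0.01],25],[[-0.0115,-0.36,0.0],[0,0,-0.01],25],[[-0.0115,-0.392,0.0],[0,0,-0.01],25]]'

```text
clock: 13.7
tcp_pos: [0.5239, -0.2423, 0.1802]
orientation: [3.14, 0.052, -0.002]
contact_force: [0.7, 0.4, -1.9]
grip_width: 0.0435
```

arm_command --increments '[[[0.0,-0.02,0.0],[0,0,0],25],[[0.0,-0.03,0.0],[0,0,0],25],[[0.0,-0.0345,0.0],[0,0,0],25],[[0.0,-0.0345,-0.015],[0,0,0],25],[[0.0,-0.0345,-0.035],[0,0,0],25],[[0.0,-0.0345,-0.06],[0,0,0],25],[[0.0,-0.0345,-0.075],[0,0,0],25],[[0.0,-0.0345,-0.08],[0,0,0],25],[[0.0,-0.0345,-0.08],[0,0,0],25]]'

```text
clock: 14.6
tcp_pos: [0.5253, -0.2723, 0.0995]
orientation: [-3.14, -0.058, 0.002]
contact_force: [0.5, 0.1, -1.7]
grip_width: 0.0432
```

Run:
```python
from h import *
o,m,f=shot("w7",.088); print(o["contact_force"])
b=np.array([.5252,-.2374]); ey=np.array([-np.sin(.035),np.cos(.035)])
print("div px",proj(m,[[*(b+ey*.074),.034],[*b,.034]]))
cv2.imwrite("pics/w7z.png",cv2.resize(f[0:330,140:370],None,fx=1.8,fy=1.8,interpolation=2))
```

```text
[ 0.5253 -0.2723  0.0995] [-3.14   -0.0583  0.002 ] [ 0.6813  0.5163 -0.4041  1.8415  0.2634  0.838   0.1837] 14.6 0.043234831279519506
tcp line at z 0.088 [[254.6617 237.7512]]
[ 0.4756  0.0632 -1.7417]
div px [[257.0647  37.5182]
 [256.6613 156.8119]]
```

View pics/w7z.png

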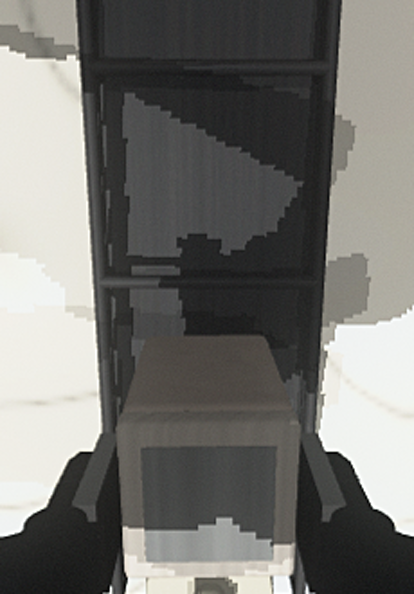

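The divider wires at rows 37 and 157 match the prediction (37.5, 156.8). The tin hangs straight, centred between the rails. Lowering.

arm_command --increments '[[[0.0,0.0,-0.01],[0,0,0],25],[[0.0,0.0,-0.025],[0,0,0],25],[[0.0,0.0,-0.034],[0,0,0],25],[[0.0,0.0,-0.038],[0,0,0],25],[[0.0,0.0,-0.04],[0,0,0],25],[[0.0,0.0,-0.041],[0,0,0],25],[[0.0,0.0,-0.042],[0,0,0],25],[[0.0,0.0,-0.042],[0,0,0],25]]'

```text
clock: 15.45
tcp_pos: [0.5252, -0.2732, 0.0593]
orientation: [3.141, 0.056, -0.001]
contact_force: [-4.8, 2.1, 7.2]
grip_width: 0.043
```

arm_command --increments '[[[0.0,0.0,0.0],[0,0,0],65],[[0.0,0.0,0.0],[0,0,0],80],[[0.0,0.0,0.0],[0,0,0],100],[[0.0,0.0,0.0],[0,0,0],100],[[0.0,0.0,0.015],[0,0,0],100],[[0.0,0.0,0.04],[0,0,0],100],[[0.0,0.0,0.08],[0,0,0],100],[[0.0,0.01,0.12],[0,0,0],100],[[0.0,0.04,0.142],[0,0,-0.03],100],[[0.0,0.08,0.142],[0,0,-0.06],100]]'

```text
clock: 16.45
tcp_pos: [0.5279, -0.1949, 0.2053]
orientation: [3.138, -0.046, 0.012]
contact_force: [0.9, 0.7, -0.2]
grip_width: 0.0853
```

Run:
```python
from h import *
s=r.grab_frame("scene"); cv2.imwrite("pics/s8.png",cv2.resize(s[100:260,60:440],None,fx=2,fy=2))
```

```text
(no output)
```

View pics/s8.png

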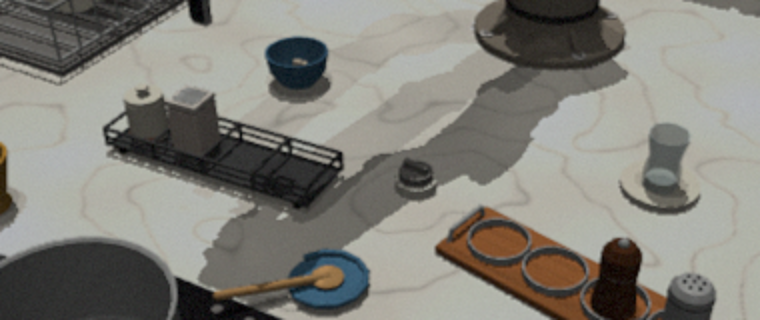

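arm_command --increments '[[[0.0,0.045,0.0],[0,0,-0.05],100],[[0.003,0.09,0.0],[0,0,-0.1],100],[[0.006,0.135,0.0],[0,0,-0.15],100],[[0.009,0.18,0.0],[0,0,-0.202],100],[[0.012,0.225,0.0],[0,0,-0.202],100],[[0.015,0.27,0.0],[0,0,-0.202],100],[[0.018,0.315,0.0],[0,0,-0.202],100],[[0.021,0.36,0.0],[0,0,-0.202],100],[[0.024,0.4,0.0],[0,0,-0.202],100],[[0.027,0.435,0.0],[0,0,-0.202],100]]'

```text
clock: 17.5
tcp_pos: [0.5522, 0.2443, 0.2012]
orientation: [-3.121, 0.351, -0.001]
contact_force: [0.3, -0.1, -0.5]
grip_width: 0.0855
```

Crock and tin stand upright in the two right bays. Next the mill: I descend above it and take one look that also covers the shaker.

arm_command --increments '[[[0.001,0.02,0.0],[0,0,0],100],[[0.002,0.034,0.0],[0,0,0],100],[[0.0025,0.04,-0.01],[0,0,0],100],[[0.0025,0.04,-0.03],[0,0,0],100],[[0.0025,0.04,-0.05],[0,0,0],100],[[0.0025,0.04,-0.062],[0,0,0],100],[[0.0025,0.04,-0.065],[0,0,0],100],[[0.0025,0.04,-0.065],[0,0,0],100]]'

```text
clock: 18.3
tcp_pos: [0.5551, 0.281, 0.1349]
orientation: [3.121, -0.355, -0.001]
contact_force: [1.3, 0.0, 0.6]
grip_width: 0.0857
```

Run:
```python
from h import *
o,m,f=shot("w9",.096)
cv2.imwrite("pics/w9z.png",cv2.resize(f[30:290,150:370],None,fx=2.2,fy=2.2,interpolation=2))
```

```text
[0.5551 0.281  0.1349] [ 3.1208 -0.3555 -0.0008] [-0.1725  0.5398 -0.5394  1.7369  0.3289  0.9569 -1.0681] 18.3 0.0857156448546596
tcp line at z 0.096 [[254.7888 219.1679]]
```

View pics/w9z.png

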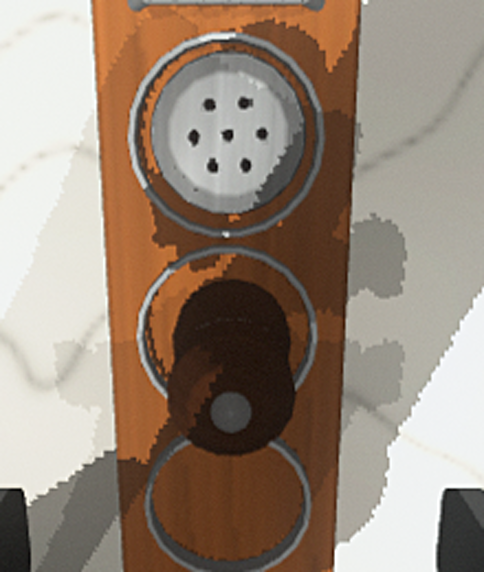

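Crop (2.2×, origin (150,30)): the mill ball is at (231,411), i.e. pixel (255,217) against the TCP at (255,219). The shaker's centre hole is at (228,135), i.e. pixel (253.6,91.4).

Run:
```python
from h import *
import pickle; m=pickle.load(open("w9.pkl","rb"))
print("mill",ray(m,(255,216.8),.097)[:,:2],"shaker",ray(m,(253.6,91.4),.091)[:,:2])
```

```text
mill [[0.5557 0.2829]] shaker [[0.5719 0.3566]]
```

arm_command --increments '[[[0.0,0.0015,-0.01],[0,0,0],100],[[0.0,0.0015,-0.03],[0,0,0],100],[[0.0,0.0015,-0.055],[0,0,0],100],[[0.0,0.0015,-0.067],[0,0,0],100],[[0.0,0.0015,-0.07],[0,0,0],100],[[0.0,0.0015,-0.07],[0,0,0],60],[[0.0,0.0015,-0.07],[0,0,0],25],[[0.0,0.0015,-0.07],[0,0,0],20],[[0.0,0.0015,-0.07],[0,0,0],20],[[0.0,0.0015,-0.07],[0,0,0],20]]' --newtons 30

```text
clock: 19.35
tcp_pos: [0.5557, 0.2838, 0.0665]
orientation: [-3.12, 0.354, -0.003]
contact_force: [-0.6, -0.6, 6.4]
grip_width: 0.0377
```

arm_command --increments '[[[0.0,0.0,0.0],[0,0,0],20],[[0.0,0.0,0.0],[0,0,0],20],[[0.0,0.0,0.005],[0,0,0],20],[[0.0,0.0,0.02],[0,0,0],20],[[0.0,0.0,0.05],[0,0,0],20],[[0.0,0.0,0.08],[0,0,0],20],[[0.0,0.0,0.105],[0,0,0],20],[[0.0,-0.01,0.12],[0,0,0.0],20],[[0.0,-0.03,0.125],[0,0,0.0],20],[[0.0,-0.06,0.125],[0,0,0],20]]'

```text
clock: 20.35
tcp_pos: [0.555, 0.2239, 0.1917]
orientation: [-3.12, 0.35, -0.002]
contact_force: [0.8, 0.4, -1.5]
grip_width: 0.0376
```

arm_command --increments '[[[-0.003,-0.04,0.0],[0,0,0.02],20],[[-0.006,-0.08,0.0],[0,0,0.05],20],[[-0.009,-0.12,0.0],[0,0,0.09],20],[[-0.012,-0.16,0.0],[0,0,0.13],20],[[-0.015,-0.2,0.0],[0,0,0.17],20],[[-0.018,-0.24,0.0],[0,0,0.21],20],[[-0.021,-0.28,0.0],[0,0,0.24],20],[[-0.024,-0.32,0.0],[0,0,0.262],20],[[-0.028,-0.36,0.0],[0,0,0.262],20],[[-0.031,-0.39,0.0],[0,0,0.262],20]]'

```text
clock: 21.35
tcp_pos: [0.5224, -0.1706, 0.1902]
orientation: [3.14, 0.052, -0.002]
contact_force: [-0.0, 0.5, -1.1]
grip_width: 0.0376
```

arm_command --increments '[[[-0.001,-0.02,0.0],[0,0,0],20],[[-0.001,-0.03,0.0],[0,0,0],20],[[-0.001,-0.033,0.0],[0,0,0],20],[[-0.001,-0.033,-0.015],[0,0,0],20],[[-0.001,-0.033,-0.04],[0,0,0],20],[[-0.001,-0.033,-0.07],[0,0,0],20],[[-0.001,-0.033,-0.095],[0,0,0],20],[[-0.001,-0.033,-0.11],[0,0,0],20],[[-0.001,-0.033,-0.118],[0,0,0],20],[[-0.001,-0.033,-0.122],[0,0,0],20]]'

```text
clock: 22.35
tcp_pos: [0.5231, -0.1989, 0.0677]
orientation: [-3.14, -0.058, 0.001]
contact_force: [0.3, 0.3, -0.7]
grip_width: 0.0376
```

arm_command --increments '[[[0.0,0.0,-0.001],[0,0,0],20],[[0.0,0.0,-0.002],[0,0,0],20],[[0.0,0.0,-0.003],[0,0,0],20],[[0.0,0.0,-0.003],[0,0,0],20]]'

```text
clock: 22.75
tcp_pos: [0.5238, -0.2001, 0.0665]
orientation: [3.14, 0.056, 0.003]
contact_force: [-1.7, 0.9, 5.1]
grip_width: 0.0377
```

arm_command --increments '[[[0.0,0.0,0.0],[0,0,0],65],[[0.0,0.0,0.0],[0,0,0],80],[[0.0,0.0,0.0],[0,0,0],100],[[0.0,0.0,0.0],[0,0,0],100],[[0.0,0.0,0.015],[0,0,0],100],[[0.0,0.0,0.04],[0,0,0],100],[[0.0,0.0,0.08],[0,0,0],100],[[0.0,0.01,0.12],[0,0,0],100],[[0.0,0.04,0.135],[0,0,-0.03],100],[[0.0,0.08,0.135],[0,0,-0.06],100]]'

```text
clock: 23.75
tcp_pos: [0.525, -0.121, 0.2044]
orientation: [3.139, -0.046, 0.01]
contact_force: [0.9, -0.3, -0.5]
grip_width: 0.0851
```

arm_command --increments '[[[0.004,0.045,0.0],[0,0,-0.05],100],[[0.008,0.09,0.0],[0,0,-0.1],100],[[0.012,0.135,0.0],[0,0,-0.15],100],[[0.016,0.18,0.0],[0,0,-0.202],100],[[0.02,0.225,0.0],[0,0,-0.202],100],[[0.024,0.27,0.0],[0,0,-0.202],100],[[0.028,0.315,0.0],[0,0,-0.202],100],[[0.032,0.36,0.0],[0,0,-0.202],100],[[0.036,0.4,0.0],[0,0,-0.202],100],[[0.04,0.43,0.0],[0,0,-0.202],100]]'

```text
clock: 24.75
tcp_pos: [0.5623, 0.3137, 0.2015]
orientation: [-3.12, 0.35, -0.0]
contact_force: [-0.4, 0.1, -0.3]
grip_width: 0.0856
```

arm_command --increments '[[[0.005,0.025,0.0],[0,0,0],100],[[0.009,0.04,0.0],[0,0,0],100],[[0.009,0.0465,-0.01],[0,0,0],100],[[0.009,0.0465,-0.03],[0,0,0],100],[[0.009,0.0465,-0.055],[0,0,0],100],[[0.009,0.0465,-0.072],[0,0,0],100],[[0.009,0.0465,-0.075],[0,0,0],100],[[0.009,0.0465,-0.075],[0,0,0],100]]'

```text
clock: 25.55
tcp_pos: [0.572, 0.3559, 0.1248]
orientation: [3.121, -0.355, -0.001]
contact_force: [-0.3, 0.6, 0.4]
grip_width: 0.0853
```

Run:
```python
from h import *
o,m,f=shot("w10",.092)
# shaker's bright top near the TCP projection: dark holes within grey, low-saturation disc
hsv=cv2.cvtColor(f,cv2.COLOR_BGR2HSV); u,v=proj(m,np.r_[o["tcp_pos"][:2],.09])[0].astype(int)
M=np.zeros(f.shape[:2],np.uint8); sub=f[v-55:v+55,u-55:u+55].max(2)
c=cv2.inRange(sub,0,40); n,l,s,ct=cv2.connectedComponentsWithStats(c)
for i in range(1,n):
    if 3<s[i,4]<60: print(s[i,4],ct[i]+[u-55,v-55])
```

```text
[0.572  0.3559 0.1248] [ 3.1206 -0.3553 -0.0011] [-0.2717  0.6326 -0.5506  1.6115  0.375   1.0059 -1.1663] 25.55 0.08532786925124833
tcp line at z 0.092 [[254.7647 222.8424]]
12 [254.5 179. ]
40 [277.1   190.075]
14 [246.2857 208.5   ]
14 [260.7857 207.6429]
11 [239.9091 220.6364]
15 [254.3333 220.4667]
19 [268.2105 219.6316]
14 [247.6429 231.4286]
14 [261.5    231.2857]
```

The shaker's centre hole at (254,220) matches the TCP projection (255,223). Grasping.

arm_command --increments '[[[0.0,0.001,-0.01],[0,0,0],100],[[0.0,0.001,-0.03],[0,0,0],100],[[0.0,0.001,-0.05],[0,0,0],100],[[0.0,0.001,-0.063],[0,0,0],100],[[0.0,0.001,-0.067],[0,0,0],100],[[0.0,0.001,-0.067],[0,0,0],60],[[0.0,0.001,-0.067],[0,0,0],25],[[0.0,0.001,-0.067],[0,0,0],25],[[0.0,0.001,-0.067],[0,0,0],25],[[0.0,0.001,-0.067],[0,0,0],25]]' --newtons 30

```text
clock: 26.6
tcp_pos: [0.5726, 0.3584, 0.0595]
orientation: [-3.12, 0.354, -0.002]
contact_force: [-0.6, -0.5, 5.6]
grip_width: 0.0412
```

arm_command --increments '[[[0.0,0.0,0.0],[0,0,0],25],[[0.0,0.0,0.0],[0,0,0],25],[[0.0,0.0,0.005],[0,0,0],25],[[0.0,0.0,0.02],[0,0,0],25],[[0.0,0.0,0.05],[0,0,0],25],[[0.0,0.0,0.08],[0,0,0],25],[[0.0,0.0,0.105],[0,0,0],25],[[0.0,-0.01,0.12],[0,0,0],25],[[0.0,-0.03,0.122],[0,0,0],25],[[0.0,-0.06,0.122],[0,0,0],25]]'

```text
clock: 27.6
tcp_pos: [0.5716, 0.2983, 0.1813]
orientation: [-3.121, 0.35, -0.001]
contact_force: [-0.0, -0.7, -2.4]
grip_width: 0.0413
```

arm_command --increments '[[[-0.005,-0.04,0.0],[0,0,0.02],25],[[-0.01,-0.08,0.0],[0,0,0.05],25],[[-0.015,-0.12,0.0],[0,0,0.09],25],[[-0.02,-0.16,0.0],[0,0,0.13],25],[[-0.025,-0.2,0.0],[0,0,0.17],25],[[-0.03,-0.24,0.0],[0,0,0.21],25],[[-0.035,-0.28,0.0],[0,0,0.24],25],[[-0.04,-0.32,0.0],[0,0,0.262],25],[[-0.045,-0.36,0.0],[0,0,0.262],25],[[-0.05,-0.39,0.0],[0,0,0.262],25]]'

```text
clock: 28.6
tcp_pos: [0.5205, -0.0961, 0.1801]
orientation: [3.14, 0.052, -0.002]
contact_force: [0.2, -0.1, -1.1]
grip_width: 0.0413
```

arm_command --increments '[[[-0.0015,-0.02,0.0],[0,0,0],25],[[-0.0015,-0.03,0.0],[0,0,0],25],[[-0.0015,-0.0335,0.0],[0,0,0],25],[[-0.0015,-0.0335,-0.015],[0,0,0],25],[[-0.0015,-0.0335,-0.04],[0,0,0],25],[[-0.0015,-0.0335,-0.07],[0,0,0],25],[[-0.0015,-0.0335,-0.095],[0,0,0],25],[[-0.0015,-0.0335,-0.11],[0,0,0],25],[[-0.0015,-0.0335,-0.116],[0,0,0],25],[[-0.0015,-0.0335,-0.119],[0,0,0],25]]'

```text
clock: 29.6
tcp_pos: [0.5207, -0.1249, 0.0608]
orientation: [-3.14, -0.058, 0.0]
contact_force: [0.0, 0.0, -1.1]
grip_width: 0.0414
```

arm_command --increments '[[[0.0,0.0,-0.001],[0,0,0],25],[[0.0,0.0,-0.002],[0,0,0],25],[[0.0,0.0,-0.003],[0,0,0],25],[[0.0,0.0,-0.003],[0,0,0],25]]'

```text
clock: 30.0
tcp_pos: [0.5213, -0.126, 0.0594]
orientation: [3.14, 0.056, 0.003]
contact_force: [-1.6, 0.0, 4.6]
grip_width: 0.0413
```

arm_command --increments '[[[0.0,0.0,0.0],[0,0,0],65],[[0.0,0.0,0.0],[0,0,0],80],[[0.0,0.0,0.0],[0,0,0],100],[[0.0,0.0,0.0],[0,0,0],100],[[0.0,0.0,0.015],[0,0,0],100],[[0.0,0.0,0.04],[0,0,0],100],[[0.0,0.0,0.08],[0,0,0],100],[[0.0,0.02,0.12],[0,0,0],100],[[0.0,0.06,0.15],[0,0,0],100],[[0.0,0.1,0.16],[0,0,0],100]]'

```text
clock: 31.0
tcp_pos: [0.5224, -0.0248, 0.2229]
orientation: [3.14, 0.053, 0.01]
contact_force: [1.0, 0.2, 0.1]
grip_width: 0.0854
```

arm_command --increments '[[[0.0,0.05,0.0],[0,0,0],100],[[0.0,0.1,0.0],[0,0,0],100],[[0.0,0.15,0.0],[0,0,0],100],[[0.0,0.2,0.0],[0,0,0],100],[[0.0,0.24,0.0],[0,0,0],100],[[0.0,0.26,0.0],[0,0,0],100],[[0.0,0.26,0.0],[0,0,0],100],[[0.0,0.26,0.0],[0,0,0],100]]'

```text
clock: 31.8
tcp_pos: [0.5205, 0.234, 0.2188]
orientation: [3.141, 0.058, 0.0]
contact_force: [-0.0, -0.9, -0.2]
grip_width: 0.0853
```

Run:
```python
from h import *
s=r.grab_frame("scene"); t=r.grab_frame("top"); cv2.imwrite("pics/t11.png",t)
cv2.imwrite("pics/s11.png",np.vstack([cv2.resize(s[90:260,60:440],(760,300)),cv2.resize(t[140:300,230:430],(375,300)).repeat(1,0) if 0 else np.hstack([cv2.resize(t[145:220,270:430],(600,281)),np.zeros((281,160,3),np.uint8)])]))
print(r.get_obs()["contact_force"],r.get_obs()["clock"])
# bystander drift between first and last top pictures
a=cv2.imread("pics/top0.png"); 
for n,(x,y) in dict(timer=(249,212),bowl=(369,278),glass=(140,268),spoon=(252,130)).items():
    w=28; T=a[y-16:y+17,x-16:x+17]; R=cv2.matchTemplate(t[y-w:y+w+1,x-w:x+w+1],T,cv2.TM_CCOEFF_NORMED); print(n,np.array(cv2.minMaxLoc(R)[3])-12,R.max())
```

```text
[ 0.6935 -0.0447  0.3925] 31.9
timer [0 0] 0.9944015
bowl [0 0] 0.8872343
glass [-3 10] -0.2801519
spoon [0 0] 0.9944008
```

View pics/s11.png

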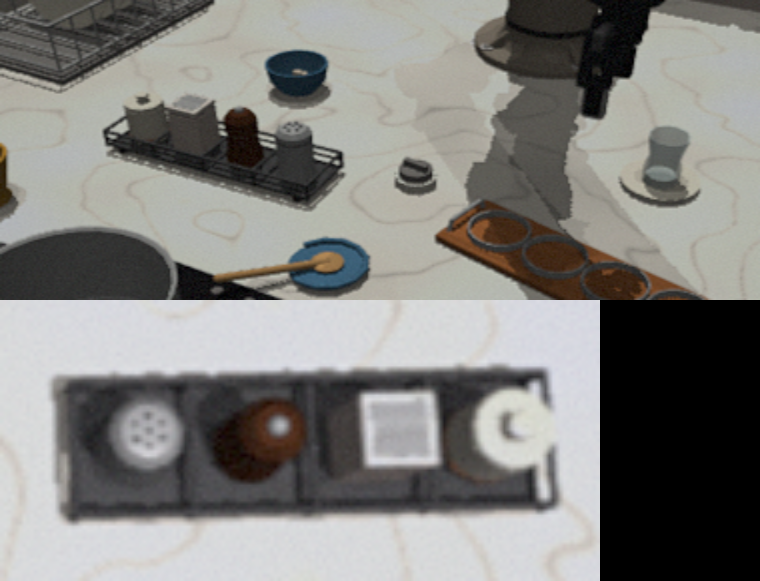

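All four stand upright, one per bay, in the order shaker, mill, tin, crock from left to right. The arm hides the glass in the top view, but in the scene view it is where it was. Handing in.

```bash
python3 -c "
from h import *
print(r.hand_in())"
```

```text
the job is handed in; nothing more can be done
None
```

I moved all four containers to the wire rack, one per bay. They stand shaker, mill, tin, jar from left to right, the same order as on the board. I handed the job in at about 32 s.

- **Final pictures:** the scene and top views show all four upright in their bays, with the gripper open and clear of everything.
- **Contact forces:** readings were about 5–9 N at the set-downs. I did not measure the peak forces between readings.
- **Bystanders:** the timer, spoon rest and sugar bowl had not shifted in the top view. The bowl's match was weaker (0.89), probably because of changed shadows.
- **Tea glass:** the same top-view check failed for the glass because the arm was hiding it. I judged it unmoved only by eye, from the scene view.
- **Disagreement:** the top and wrist cameras differed by 2–5 mm. I relied on the wrist camera for picking up. For the bays I used the wrist estimate, averaged with the top view where they differed.

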